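Find and release the latched key of a bench outlet box

TASK

One of the four keys on the bench outlet box has been left latched down. With the fingertips tap all four keys lightly, one after another from the robot's left to its right, to feel which one it is, giving none of them a real push; then press the latched key right in, keep it there for a moment and let it come up, so that all four keys stand equally high. Leave the other things on the bench where they are.

Things in the scene. Friction and masses are not known exactly. Their poses are not given: they have to be found in the camera images.
- outlet_box: bench outlet box, fixed: dark steel with an aluminium lid, 120 (x) by 232 (y) by 62 mm high, turned up to 0.4 rad. Origin: centre of its underside, on the bench; x points away from the robot, y to the robot's left along the key row, z up. The keys stand in a row on the near half of the level lid, at x = -28 mm; bezels round them are 2 mm high, the round outlets behind them 4 mm.
- key_1: first key from the robot's left, at box y = +78 mm: black cap 30 mm (x) by 34 mm (y), 52 mm from the next. Origin: centre of its flat top face, z up; it slides only straight down. All four keys are alike. Up, the top face is 74 mm above the bench, 12 mm above the lid. Full travel 7 mm down.
- key_2: second key from the robot's left, at box y = +26 mm: black cap 30 mm (x) by 34 mm (y), 52 mm from the next. Origin: centre of its flat top face, z up; it slides only straight down. Any key that is up has a spring: it starts to give at about 3 N, then 1.3 N more per mm, 12 N at the end of travel. A light tap is 1.5 to 6 N; above 8 N it goes well down.
- key_3: third key from the robot's left, at box y = -26 mm: black cap 30 mm (x) by 34 mm (y), 52 mm from the next. Origin: centre of its flat top face, z up; it slides only straight down. Whichever of the four is latched sits 4 mm down (top face 70 mm above the bench) and feels solid until about 8 N.
- key_4: fourth key from the robot's left, at box y = -78 mm: black cap 30 mm (x) by 34 mm (y), 52 mm from the next. Origin: centre of its flat top face, z up; it slides only straight down. The latched key, pressed to its end stop (top face 67 mm above the bench, 12 N) and kept there half a second, is let go by its catch and follows the finger up.
- cup: bystander: blue plastic cup, 74 mm wide, 95 mm high, behind the box; origin at the centre of its underside
- tape_roll: bystander: roll of pale tape lying flat, 96 mm wide, 25 mm high, left of the box; origin at the centre of its underside
- screwdriver: bystander: screwdriver lying on the bench right of the box, along its own x; origin on the bench at its middle
- jar: bystander: glass jar with a steel cap, 60 mm wide, 75 mm high, behind the box; origin at the centre of its underside

How it is judged:
By the outcome, as a careful person would: the job done as asked, in the order asked, and still so for the second after the job is handed in, with the robot touching nothing.
It also fails if it takes over 58 s, if anything falls off the work surface, if the arm or the gripper's body presses on something with over 40 N, if the wrist force passes 120 N, or if a joint passes its speed limit or range.

ROBOT

A 6-joint arm with a two-finger parallel gripper is mounted at the origin on the work surface. World frame = base frame: x ahead of the robot, y to its left, z up, the work surface at z = 0. Lengths are in mm, angles in rad, forces in N, time in s.
With the tool pointing down it reaches from about 250 to 775 mm from the base axis. Payload 4 kg.
Tool frame: the origin (TCP) lies at the very end of the fingers, on their centre line; the grasp point (between the pads) lies 19 mm behind it; z points along the fingers, y is the direction in which the jaws open and shut (so a half turn about z gives the same grasp; the last joint's range is limited). The gripper opens to 94 mm and grips with 3 to 60 N. Pads are 16 mm wide; open, the fingers measure 119 mm over their backs; the gripper's body (75 mm by 177 mm) begins 78 mm behind the grasp point.
Start: joints at [-1.317, 0.087, 1.371, -0, 1.684, -0.103], TCP at [192.101, -515.381, 205.506] pointing down, gripper open.
Joint ranges: [-3.1, 3.1], [-0.76, 2.03], [0.27, 2.55], [-1.08, 4.22], [0.17, 2.65], [-2.57, 2.57]. Speed limits (rad/s): [2.79, 2.79, 3.14, 3.14, 3.14, 3.14].

INTERFACE

Orientations are given as a unit quaternion [w, x, y, z].
In Python, from cell import robot, capture gives the robot as it stands.
- The arm moves only by the tool drive_tool, never from a script. Its argument "rows" is a list of rows, each an object with "xyz": the shift along the world's x, y, z in units of 50 mm (1.0 is 50 mm), a list of three; "turn": the turn about the world's z in units of 6 degrees (1.0 is 6 degrees); "fingers": the finger opening in mm, from 0 to 94. In form: [{"xyz": [tx, ty, tz], "turn": turn, "fingers": fingers}, ...]. A call has 1 to 8 rows; each row is the pose to reach, as a shift and turn from the pose measured when the call began; what a row does not reach only later rows make up. A row lasts 1/10 s, in which the tool goes at most 50 mm and 8.59 degrees, less where a joint would pass 70% of its speed; a pose out of reach is approached as far as the arm can. A call with a gripper value outside its range is refused whole. The fingers move at their own pace and stop on an object; the grip force is fixed at half the most. Time passes only in rows, so rows that repeat a pose let the fingers close. It gives the time, the measured TCP pose, the force and the opening at its end, in the units of the state.
- robot.observe(): the state, without advancing time (a new reading comes with each control period).
- capture(name): name is "side" or "top"; returns a dict with "pixels" (420x560x3 uint8, red, green, blue), "fx", "fy", "cx", "cy" (pixels), "rvec" (rotation vector, rad) and "tvec" (3), from world to camera coordinates, as OpenCV has them. Camera axes: x right, y down, z forward; pixel columns grow to the right and rows downward; lengths in mm; the calibration is good to about 2 mm. A picture is of the moment at which its call begins. There is no depth.
- robot.finish_job(): hands the job in, once; it reports no verdict.
The state is a dict: "time_s": time; "joints": joint angles; "joint_vel": joint speeds; "joint_efforts": joint torques, N m; "position": TCP position; "eef_rot": TCP orientation; "ft_force": force on the tool from outside, world axes, zero at the start; "wrist_torque": the same for the moment, N m; "finger_gap": finger opening in mm.
Only numpy, scipy, OpenCV 4.12 (cv2) and the standard library are available. Lean on these libraries where they do the work, as an engineer would, in place of code of your own. Each camera call takes 0.05 s, during which the arm holds its last target.

## Working session

There is one attempt and no reset: what is moved stays moved. The work goes in short steps, Python scripts to look and compute and a tool call to move; the robot and the scene stay as the last step left them, time stands still between calls to the robot, and variables do not carry over. Pictures are saved under pics/ and viewed, and the job is handed in when it is done.

Besides the shell and the picture viewer there is one more tool, called after ">>>" as a command line: name --argument value ..., lists and objects as JSON in quotes. drive_tool: Moves the arm, as the interface text tells. Its arguments: {"type":"object","properties":{"rows":{"type":"array"}},"required":["rows"]}

```bash
mkdir -p pics
cat > h.py <<'E'
import numpy as np,cv2
from cell import robot,capture
def snap(n,f):
    c=capture(n); cv2.imwrite(f,cv2.cvtColor(np.asarray(c["pixels"]),cv2.COLOR_RGB2BGR)); np.save(f[:-4],c,allow_pickle=True); return c
def ray(c,u,v,z):
    R,_=cv2.Rodrigues(np.array(c["rvec"],float)); t=np.array(c["tvec"],float).ravel()
    d=R.T@np.array([(u-c["cx"])/c["fx"],(v-c["cy"])/c["fy"],1]); o=-R.T@t
    return o+d*(z-o[2])/d[2]
def proj(c,p):
    K=np.array([[c["fx"],0,c["cx"]],[0,c["fy"],c["cy"]],[0,0,1]])
    return cv2.projectPoints(np.array(p,float).reshape(-1,3),np.array(c["rvec"],float),np.array(c["tvec"],float),K,None)[0].reshape(-1,2)
E
python3 - <<'E'
from h import *
for n in("top","side"):
    c=snap(n,f"pics/{n}0.png")
print(robot.observe())
E
```

```text
{'time_s': 0.1, 'joints': array([-1.31708095e+00,  8.78954354e-02,  1.37206088e+00, -4.43538523e-05,
        1.68356620e+00, -1.03072492e-01]), 'joint_vel': array([ 0.00073182, -0.00220419, -0.00474221,  0.00105478,  0.00065156,
       -0.00075523]), 'joint_efforts': array([ 2.50212797e-03, -3.41252267e+01, -3.03301477e+01,  7.19691650e-02,
        3.04224668e-02, -9.20855132e-05]), 'position': array([ 191.97317759, -514.90762119,  204.43478724]), 'eef_rot': array([-9.60537460e-04,  9.84129938e-01,  1.77446709e-01, -9.45873237e-05]), 'ft_force': array([-0.13288897, -0.30397253,  0.0458202 ]), 'wrist_torque': array([-0.00038832,  0.02776547, -0.0410116 ]), 'finger_gap': 94.33426465165817}
```

View pics/top0.png

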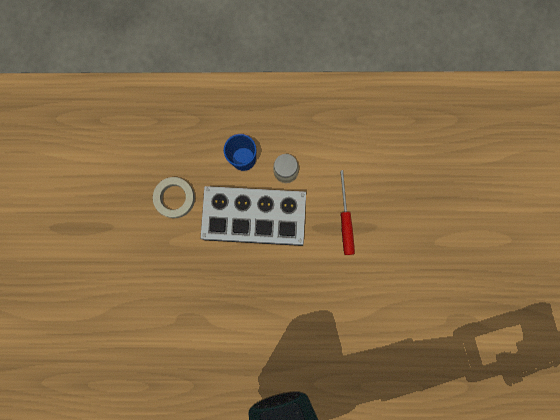

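View pics/side0.png

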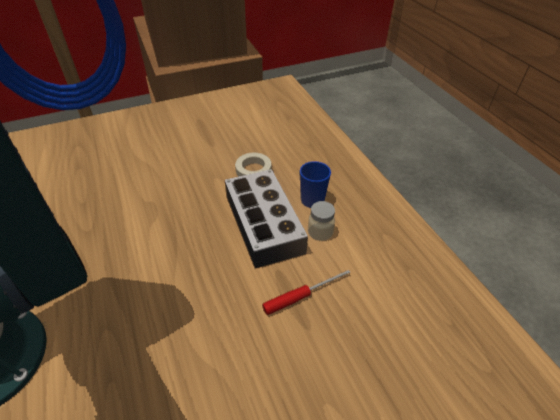

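The top view shows the lid at about cols 202–306 and rows 185–245. The four black keys are near (218,226), (241,227), (264,228) and (287,229). The cup and jar stand behind the box, the tape is on its left and the screwdriver on its right. Next I'll measure the pose.

Run:
```python
from h import *
c=np.load("pics/top0.npy",allow_pickle=True).item(); im=np.asarray(c["pixels"])
hsv=cv2.cvtColor(im,cv2.COLOR_RGB2HSV)
m=((hsv[...,1]<45)&(hsv[...,2]>110)).astype(np.uint8); m[:175]=0;m[:,:198]=0;m[:,320:]=0;m[260:]=0
# lid
n,l,s,ce=cv2.connectedComponentsWithStats(m); k=1+np.argmax(s[1:,4]); print(s[k])
cn=max(cv2.findContours((l==k).astype(np.uint8),0,1)[0],key=cv2.contourArea)
P=np.array([ray(c,*p[0],62)[:2] for p in cn],np.float32)
H=cv2.minAreaRect(P); print("lid",H)
ctr=np.array(H[0])
g=im.max(2).astype(int); dark=((g<75)).astype(np.uint8); dark[:214]=0;dark[240:]=0;dark[:,:205]=0;dark[:,:]*=1;dark[:,303:]=0
n,l,s,ce=cv2.connectedComponentsWithStats(dark)
ks=[]
for i in range(1,n):
    if s[i,4]>60: p=ray(c,*ce[i],72);ks.append(p[:2]);print(s[i],ce[i],p)
ks=np.array(ks)
big=cv2.resize(im[170:260,140:360],None,fx=3.6,fy=3.6,interpolation=cv2.INTER_CUBIC);cv2.imwrite("pics/z0.png",big[...,::-1])
c=np.load("pics/side0.npy",allow_pickle=True).item();im=np.asarray(c["pixels"])
cv2.imwrite("pics/z1.png",cv2.resize(im[145:275,210:350],None,fx=4.5,fy=4.5,interpolation=cv2.INTER_CUBIC)[...,::-1])
```

```text
[ 201  186  105   58 3347]
lid ((588.3447265625, 109.87035369873047), (231.24325561523438, 119.8766860961914), 86.9097900390625)
[209 218  17  16 229] [217.30567686 224.65938865] [564.78041956 188.87173983  72.        ]
[233 219  16  15 212] [240.36320755 225.83018868] [562.16891029 137.26048297  72.        ]
[256 220  16  15 225] [263.49333333 227.02666667] [559.50472595  85.58039635  72.        ]
[279 222  16  14 211] [286.87677725 228.52606635] [556.16864198  33.42956255  72.        ]
```

View pics/z0.png

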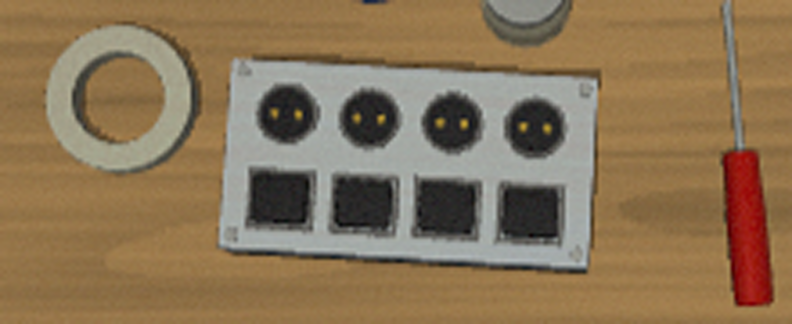

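View pics/z1.png

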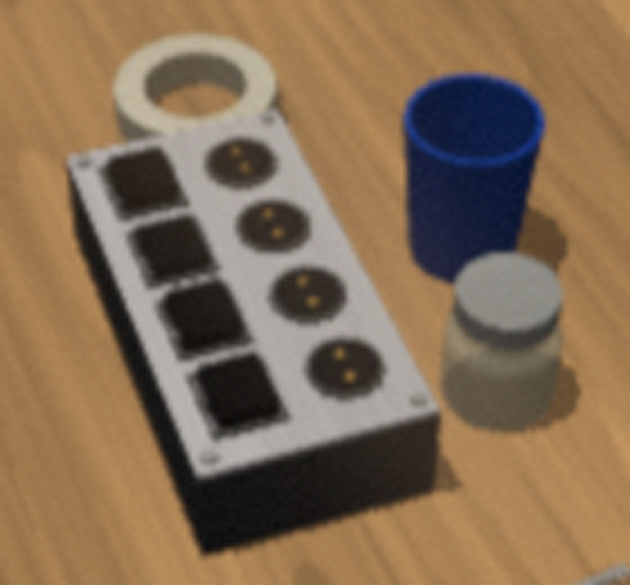

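Key positions from the top view agree with the lid rectangle: yaw is about -0.055, K1 (564.7,189), K2 (562,137.3), K3 (559.2,85.4) and K4 (556.3,33.5). I'll move toward K1 with the fingers closed.

>>> drive_tool --rows '[{"xyz": [0.4, 0.8, 0], "turn": -0.5, "fingers": 0}, {"xyz": [0.8, 1.6, 0], "turn": -1, "fingers": 0}, {"xyz": [1.2, 2.4, 0], "turn": -1.5, "fingers": 0}, {"xyz": [1.6, 3.2, 0], "turn": -2, "fingers": 0}, {"xyz": [2.0, 4.0, 0], "turn": -2.5, "fingers": 0}, {"xyz": [2.4, 4.8, 0], "turn": -3, "fingers": 0}, {"xyz": [2.8, 5.6, 0], "turn": -3.5, "fingers": 0}, {"xyz": [3.2, 6.4, 0], "turn": -3.93, "fingers": 0}]'

```text
time_s: 0.9
position: [352.2, -193.1, 204.1]
eef_rot: [-0.001, 1.0, -0.029, 0.0]
ft_force: [0.9, 0.0, -0.1]
finger_gap: 33.3
```

>>> drive_tool --rows '[{"xyz": [0.45, 0.8, 0], "turn": 0, "fingers": 0}, {"xyz": [0.9, 1.6, 0], "turn": 0, "fingers": 0}, {"xyz": [1.35, 2.4, 0], "turn": 0, "fingers": 0}, {"xyz": [1.8, 3.2, 0], "turn": 0, "fingers": 0}, {"xyz": [2.25, 4.0, 0], "turn": 0, "fingers": 0}, {"xyz": [2.7, 4.8, 0], "turn": 0, "fingers": 0}, {"xyz": [3.15, 5.6, 0], "turn": 0, "fingers": 0}, {"xyz": [3.6, 6.4, 0], "turn": 0, "fingers": 0}]'

```text
time_s: 1.7
position: [532.5, 128.8, 203.5]
eef_rot: [-0.001, 1.0, -0.028, -0.0]
ft_force: [1.1, 0.2, 0.3]
finger_gap: 0.7
```

>>> drive_tool --rows '[{"xyz": [0.3, 0.6, -0.2], "turn": 0, "fingers": 0}, {"xyz": [0.64, 1.2, -0.6], "turn": 0, "fingers": 0}, {"xyz": [0.64, 1.2, -1.2], "turn": 0, "fingers": 0}, {"xyz": [0.64, 1.2, -1.6], "turn": 0, "fingers": 0}, {"xyz": [0.64, 1.2, -1.6], "turn": 0, "fingers": 0}]'

```text
time_s: 2.2
position: [561.6, 188.6, 118.4]
eef_rot: [0.0, 1.0, -0.028, -0.005]
ft_force: [-0.3, -0.2, -0.7]
finger_gap: 0.2
```

>>> drive_tool --rows '[{"xyz": [0.05, 0.01, -0.3], "turn": 0, "fingers": 0}, {"xyz": [0.05, 0.01, -0.6], "turn": 0, "fingers": 0}, {"xyz": [0.05, 0.01, -0.6], "turn": 0, "fingers": 0}, {"xyz": [0.05, 0.01, -0.6], "turn": 0, "fingers": 0}]'

```text
time_s: 2.6
position: [564.0, 188.8, 88.3]
eef_rot: [0.0, 1.0, -0.028, -0.005]
ft_force: [-0.3, 0.6, -0.3]
finger_gap: 0.3
```

Run:
```python
from h import *
for n in("top","side"):
    c=snap(n,f"pics/{n}1.png"); im=np.asarray(c["pixels"])
    x0,y0,w,h=(160,150,170,120) if n=="top" else (190,90,170,190)
    cv2.imwrite(f"pics/{n}1z.png",cv2.resize(im[y0:y0+h,x0:x0+w],None,fx=3,fy=3)[...,::-1])
o=robot.observe();print(o["position"],o["ft_force"],o["eef_rot"],o["joint_vel"].max())
print(proj(np.load("pics/side1.npy",allow_pickle=True).item(),[o["position"]]))
```

```text
[564.75916713 189.07417174  89.50043185] [-0.79628307 -0.0806119  -0.73918404] [ 1.03914355e-04  9.99594438e-01 -2.81826719e-02 -4.08471438e-03] 0.0031997919750798615
[[240.88288858 178.23337821]]
```

View pics/side1z.png

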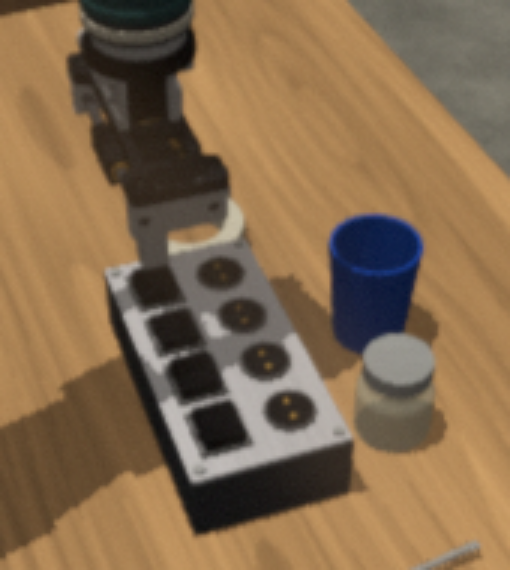

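The tip is over K1 in the side view, at about crop (150,262). Now I'll descend gently.

>>> drive_tool --rows '[{"xyz": [0, 0, -0.12], "turn": 0, "fingers": 0}, {"xyz": [0, 0, -0.23], "turn": 0, "fingers": 0}, {"xyz": [0, 0, -0.23], "turn": 0, "fingers": 0}, {"xyz": [0, 0, -0.23], "turn": 0, "fingers": 0}, {"xyz": [0, 0, -0.23], "turn": 0, "fingers": 0}]'

```text
time_s: 3.2
position: [564.8, 189.1, 78.1]
eef_rot: [0.0, 1.0, -0.028, -0.004]
ft_force: [-0.8, 0.0, -0.3]
finger_gap: 0.4
```

>>> drive_tool --rows '[{"xyz": [0, 0, -0.01], "turn": 0, "fingers": 0}, {"xyz": [0, 0, -0.02], "turn": 0, "fingers": 0}, {"xyz": [0, 0, -0.02], "turn": 0, "fingers": 0}]'

```text
time_s: 3.5
position: [564.8, 189.1, 77.1]
eef_rot: [0.0, 1.0, -0.028, -0.004]
ft_force: [0.3, 0.1, -0.1]
finger_gap: 0.0
```

>>> drive_tool --rows '[{"xyz": [0, 0, -0.02], "turn": 0, "fingers": 0}, {"xyz": [0, 0, -0.04], "turn": 0, "fingers": 0}, {"xyz": [0, 0, -0.04], "turn": 0, "fingers": 0}]'

```text
time_s: 3.8
position: [564.7, 189.1, 74.8]
eef_rot: [0.0, 1.0, -0.028, -0.004]
ft_force: [0.1, 0.8, 0.1]
finger_gap: 0.2
```

>>> drive_tool --rows '[{"xyz": [0, 0, -0.01], "turn": 0, "fingers": 0}, {"xyz": [0, 0, -0.01], "turn": 0, "fingers": 0}]'

```text
time_s: 4.0
position: [564.7, 189.1, 74.4]
eef_rot: [0.0, 1.0, -0.028, -0.004]
ft_force: [0.4, 0.6, -0.5]
finger_gap: 0.9
```

>>> drive_tool --rows '[{"xyz": [0, 0, -0.01], "turn": 0, "fingers": 0}, {"xyz": [0, 0, -0.01], "turn": 0, "fingers": 0}]'

```text
time_s: 4.2
position: [564.8, 189.1, 74.3]
eef_rot: [0.0, 1.0, -0.028, -0.004]
ft_force: [-1.8, -0.4, 2.6]
finger_gap: 0.2
```

>>> drive_tool --rows '[{"xyz": [0, 0, -0.015], "turn": 0, "fingers": 0}, {"xyz": [0, 0, -0.015], "turn": 0, "fingers": 0}]'

```text
time_s: 4.4
position: [564.8, 189.1, 73.9]
eef_rot: [0.0, 1.0, -0.028, -0.004]
ft_force: [-1.1, -0.4, 3.9]
finger_gap: 0.5
```

K1 gave slightly at about 4 N at z≈74, so it is up. I'll lift and move to K2.

>>> drive_tool --rows '[{"xyz": [0, 0, 0.15], "turn": 0, "fingers": 0}, {"xyz": [0, 0, 0.3], "turn": 0, "fingers": 0}, {"xyz": [-0.02, -0.35, 0.3], "turn": 0, "fingers": 0}, {"xyz": [-0.04, -0.7, 0.3], "turn": 0, "fingers": 0}, {"xyz": [-0.056, -1.04, 0.3], "turn": 0, "fingers": 0}, {"xyz": [-0.056, -1.04, 0.2], "turn": 0, "fingers": 0}, {"xyz": [-0.056, -1.04, 0.08], "turn": 0, "fingers": 0}, {"xyz": [-0.056, -1.04, 0.08], "turn": 0, "fingers": 0}]'

```text
time_s: 5.2
position: [560.9, 137.0, 76.2]
eef_rot: [0.0, 1.0, -0.028, -0.005]
ft_force: [-0.4, 0.5, -0.3]
finger_gap: 0.7
```

>>> drive_tool --rows '[{"xyz": [0, 0, 0], "turn": 0, "fingers": 0}, {"xyz": [0, 0, 0], "turn": 0, "fingers": 0}]'

```text
time_s: 5.4
position: [560.6, 137.5, 75.7]
eef_rot: [0.0, 1.0, -0.028, -0.006]
ft_force: [0.8, -0.0, 0.2]
finger_gap: 0.6
```

>>> drive_tool --rows '[{"xyz": [0.01, 0, -0.02], "turn": 0, "fingers": 0}, {"xyz": [0.02, 0, -0.02], "turn": 0, "fingers": 0}]'

```text
time_s: 5.6
position: [561.7, 137.8, 74.7]
eef_rot: [0.0, 1.0, -0.028, -0.006]
ft_force: [0.1, 0.1, 0.2]
finger_gap: 0.5
```

>>> drive_tool --rows '[{"xyz": [0, 0, -0.01], "turn": 0, "fingers": 0}, {"xyz": [0, 0, -0.01], "turn": 0, "fingers": 0}]'

```text
time_s: 5.8
position: [561.7, 137.9, 74.2]
eef_rot: [0.0, 1.0, -0.028, -0.006]
ft_force: [-0.2, -0.1, -0.4]
finger_gap: 0.5
```

>>> drive_tool --rows '[{"xyz": [0, 0, -0.01], "turn": 0, "fingers": 0}, {"xyz": [0, 0, -0.01], "turn": 0, "fingers": 0}]'

```text
time_s: 6.0
position: [561.7, 137.9, 73.6]
eef_rot: [0.0, 1.0, -0.028, -0.006]
ft_force: [-0.4, -0.2, 0.5]
finger_gap: 0.5
```

>>> drive_tool --rows '[{"xyz": [0, 0, -0.01], "turn": 0, "fingers": 0}, {"xyz": [0, 0, -0.01], "turn": 0, "fingers": 0}]'

```text
time_s: 6.2
position: [561.6, 137.9, 73.1]
eef_rot: [0.0, 1.0, -0.028, -0.006]
ft_force: [0.3, 0.0, 0.0]
finger_gap: 0.6
```

>>> drive_tool --rows '[{"xyz": [0, 0, -0.01], "turn": 0, "fingers": 0}, {"xyz": [0, 0, -0.01], "turn": 0, "fingers": 0}]'

```text
time_s: 6.4
position: [561.5, 137.9, 72.4]
eef_rot: [0.0, 1.0, -0.028, -0.006]
ft_force: [-0.2, -0.1, 0.1]
finger_gap: 0.1
```

No contact yet at 72.4, so K2 is probably the latched one. I'll continue to its surface.

>>> drive_tool --rows '[{"xyz": [0, 0, -0.015], "turn": 0, "fingers": 0}, {"xyz": [0, 0, -0.025], "turn": 0, "fingers": 0}, {"xyz": [0, 0, -0.025], "turn": 0, "fingers": 0}]'

```text
time_s: 6.7
position: [561.6, 137.9, 71.4]
eef_rot: [0.0, 1.0, -0.028, -0.006]
ft_force: [0.5, -0.8, 1.9]
finger_gap: 0.2
```

>>> drive_tool --rows '[{"xyz": [0, 0, -0.01], "turn": 0, "fingers": 0}, {"xyz": [0, 0, -0.01], "turn": 0, "fingers": 0}]'

```text
time_s: 6.9
position: [561.6, 137.9, 71.3]
eef_rot: [0.0, 1.0, -0.028, -0.006]
ft_force: [-0.5, -0.3, 1.5]
finger_gap: 0.1
```

>>> drive_tool --rows '[{"xyz": [0, 0, -0.01], "turn": 0, "fingers": 0}, {"xyz": [0, 0, -0.01], "turn": 0, "fingers": 0}]'

```text
time_s: 7.1
position: [561.6, 137.9, 71.1]
eef_rot: [0.0, 1.0, -0.028, -0.006]
ft_force: [-1.9, 0.0, 3.3]
finger_gap: 0.6
```

>>> drive_tool --rows '[{"xyz": [0, 0, -0.012], "turn": 0, "fingers": 0}, {"xyz": [0, 0, -0.012], "turn": 0, "fingers": 0}]'

```text
time_s: 7.3
position: [561.6, 137.9, 71.0]
eef_rot: [0.0, 1.0, -0.028, -0.006]
ft_force: [-2.0, 0.2, 3.9]
finger_gap: 0.4
```

K2 is about 3 mm lower than K1 and feels solid, so it is the latched candidate. On to K3.

>>> drive_tool --rows '[{"xyz": [0, 0, 0.15], "turn": 0, "fingers": 0}, {"xyz": [0, 0, 0.35], "turn": 0, "fingers": 0}, {"xyz": [-0.02, -0.35, 0.35], "turn": 0, "fingers": 0}, {"xyz": [-0.03, -0.7, 0.35], "turn": 0, "fingers": 0}, {"xyz": [-0.035, -1.05, 0.35], "turn": 0, "fingers": 0}, {"xyz": [-0.035, -1.05, 0.25], "turn": 0, "fingers": 0}, {"xyz": [-0.035, -1.05, 0.15], "turn": 0, "fingers": 0}, {"xyz": [-0.035, -1.05, 0.15], "turn": 0, "fingers": 0}]'

```text
time_s: 8.1
position: [559.0, 85.5, 77.0]
eef_rot: [0.0, 1.0, -0.028, -0.007]
ft_force: [-0.3, -0.4, -1.1]
finger_gap: 0.4
```

>>> drive_tool --rows '[{"xyz": [0, 0, 0], "turn": 0, "fingers": 0}, {"xyz": [0, 0, 0], "turn": 0, "fingers": 0}]'

```text
time_s: 8.3
position: [558.8, 86.2, 76.7]
eef_rot: [-0.0, 1.0, -0.027, -0.007]
ft_force: [0.3, 0.2, -0.5]
finger_gap: 0.4
```

>>> drive_tool --rows '[{"xyz": [0, 0, -0.02], "turn": 0, "fingers": 0}, {"xyz": [0, 0, -0.035], "turn": 0, "fingers": 0}, {"xyz": [0, 0, -0.035], "turn": 0, "fingers": 0}]'

```text
time_s: 8.6
position: [558.7, 86.3, 74.8]
eef_rot: [0.0, 1.0, -0.027, -0.007]
ft_force: [-0.4, 0.1, 1.4]
finger_gap: 0.5
```

>>> drive_tool --rows '[{"xyz": [0, 0, -0.01], "turn": 0, "fingers": 0}, {"xyz": [0, 0, -0.01], "turn": 0, "fingers": 0}]'

```text
time_s: 8.8
position: [558.8, 86.4, 74.5]
eef_rot: [-0.0, 1.0, -0.027, -0.007]
ft_force: [-0.4, -0.6, -0.3]
finger_gap: 0.7
```

>>> drive_tool --rows '[{"xyz": [0, 0, -0.01], "turn": 0, "fingers": 0}, {"xyz": [0, 0, -0.01], "turn": 0, "fingers": 0}]'

```text
time_s: 9.0
position: [558.8, 86.4, 74.4]
eef_rot: [-0.0, 1.0, -0.027, -0.007]
ft_force: [-1.4, -0.8, 1.9]
finger_gap: 0.4
```

>>> drive_tool --rows '[{"xyz": [0, 0, -0.012], "turn": 0, "fingers": 0}, {"xyz": [0, 0, -0.012], "turn": 0, "fingers": 0}]'

```text
time_s: 9.2
position: [558.8, 86.4, 74.1]
eef_rot: [-0.0, 1.0, -0.027, -0.007]
ft_force: [-1.4, 0.1, 3.0]
finger_gap: 0.2
```

>>> drive_tool --rows '[{"xyz": [0, 0, -0.012], "turn": 0, "fingers": 0}, {"xyz": [0, 0, -0.012], "turn": 0, "fingers": 0}]'

```text
time_s: 9.4
position: [558.8, 86.4, 73.7]
eef_rot: [-0.0, 1.0, -0.027, -0.007]
ft_force: [-1.4, -0.2, 2.6]
finger_gap: 0.2
```

K3 is up: contact at about 74.3 and gives at about 3 N. On to K4.

>>> drive_tool --rows '[{"xyz": [0, 0, 0.15], "turn": 0, "fingers": 0}, {"xyz": [0, 0, 0.3], "turn": 0, "fingers": 0}, {"xyz": [-0.02, -0.35, 0.3], "turn": 0, "fingers": 0}, {"xyz": [-0.03, -0.7, 0.3], "turn": 0, "fingers": 0}, {"xyz": [-0.035, -1.06, 0.3], "turn": 0, "fingers": 0}, {"xyz": [-0.035, -1.06, 0.2], "turn": 0, "fingers": 0}, {"xyz": [-0.035, -1.06, 0.1], "turn": 0, "fingers": 0}, {"xyz": [-0.035, -1.06, 0.1], "turn": 0, "fingers": 0}]'

```text
time_s: 10.2
position: [556.3, 34.1, 77.4]
eef_rot: [-0.0, 1.0, -0.027, -0.008]
ft_force: [0.0, -0.4, -0.5]
finger_gap: 0.3
```

>>> drive_tool --rows '[{"xyz": [0, 0, 0], "turn": 0, "fingers": 0}, {"xyz": [0, 0, 0], "turn": 0, "fingers": 0}]'

```text
time_s: 10.4
position: [556.2, 34.9, 77.2]
eef_rot: [-0.0, 1.0, -0.026, -0.008]
ft_force: [-0.1, 0.3, 0.6]
finger_gap: 0.3
```

>>> drive_tool --rows '[{"xyz": [0, -0.02, -0.02], "turn": 0, "fingers": 0}, {"xyz": [0, -0.02, -0.045], "turn": 0, "fingers": 0}, {"xyz": [0, -0.02, -0.045], "turn": 0, "fingers": 0}]'

```text
time_s: 10.7
position: [556.1, 34.0, 74.7]
eef_rot: [-0.0, 1.0, -0.026, -0.008]
ft_force: [-0.0, -0.4, 0.6]
finger_gap: 0.3
```

>>> drive_tool --rows '[{"xyz": [0, 0, -0.01], "turn": 0, "fingers": 0}, {"xyz": [0, 0, -0.01], "turn": 0, "fingers": 0}]'

```text
time_s: 10.9
position: [556.2, 34.0, 74.5]
eef_rot: [-0.0, 1.0, -0.026, -0.008]
ft_force: [0.2, -0.6, -0.1]
finger_gap: 0.5
```

>>> drive_tool --rows '[{"xyz": [0, 0, -0.01], "turn": 0, "fingers": 0}, {"xyz": [0, 0, -0.01], "turn": 0, "fingers": 0}]'

```text
time_s: 11.1
position: [556.2, 34.0, 74.4]
eef_rot: [-0.0, 1.0, -0.026, -0.008]
ft_force: [-1.8, 0.8, 2.4]
finger_gap: 0.4
```

>>> drive_tool --rows '[{"xyz": [0, 0, -0.014], "turn": 0, "fingers": 0}, {"xyz": [0, 0, -0.014], "turn": 0, "fingers": 0}]'

```text
time_s: 11.3
position: [556.2, 34.0, 74.0]
eef_rot: [-0.0, 1.0, -0.026, -0.008]
ft_force: [-2.4, 0.0, 3.7]
finger_gap: 0.4
```

K4 is up, so K2 is the latched key. I'll go back over K2.

>>> drive_tool --rows '[{"xyz": [0, 0, 0.2], "turn": 0, "fingers": 0}, {"xyz": [0, 0, 0.35], "turn": 0, "fingers": 0}, {"xyz": [0.03, 0.5, 0.35], "turn": 0, "fingers": 0}, {"xyz": [0.06, 1.0, 0.35], "turn": 0, "fingers": 0}, {"xyz": [0.09, 1.5, 0.35], "turn": 0, "fingers": 0}, {"xyz": [0.11, 2.06, 0.35], "turn": 0, "fingers": 0}, {"xyz": [0.11, 2.06, 0.3], "turn": 0, "fingers": 0}, {"xyz": [0.11, 2.06, 0.2], "turn": 0, "fingers": 0}]'

```text
time_s: 12.1
position: [562.2, 137.2, 84.6]
eef_rot: [-0.0, 1.0, -0.025, -0.007]
ft_force: [-0.3, -0.3, 0.2]
finger_gap: 0.6
```

>>> drive_tool --rows '[{"xyz": [0, 0, 0], "turn": 0, "fingers": 0}, {"xyz": [0, 0, 0], "turn": 0, "fingers": 0}]'

```text
time_s: 12.3
position: [562.2, 136.2, 84.4]
eef_rot: [-0.0, 1.0, -0.026, -0.007]
ft_force: [0.9, -0.1, 0.2]
finger_gap: 0.6
```

>>> drive_tool --rows '[{"xyz": [0, 0.02, -0.1], "turn": 0, "fingers": 0}, {"xyz": [0, 0.02, -0.2], "turn": 0, "fingers": 0}, {"xyz": [0, 0.02, -0.25], "turn": 0, "fingers": 0}, {"xyz": [0, 0.02, -0.25], "turn": 0, "fingers": 0}]'

```text
time_s: 12.7
position: [562.0, 136.9, 71.5]
eef_rot: [0.0, 1.0, -0.026, -0.008]
ft_force: [-0.8, 0.1, -1.1]
finger_gap: 0.6
```

>>> drive_tool --rows '[{"xyz": [0, 0, -0.02], "turn": 0, "fingers": 0}, {"xyz": [0, 0, -0.04], "turn": 0, "fingers": 0}, {"xyz": [0, 0, -0.05], "turn": 0, "fingers": 0}, {"xyz": [0, 0, -0.06], "turn": 0, "fingers": 0}, {"xyz": [0, 0, -0.06], "turn": 0, "fingers": 0}]'

```text
time_s: 13.2
position: [562.2, 137.0, 70.4]
eef_rot: [0.0, 1.0, -0.026, -0.007]
ft_force: [-3.2, 0.5, 7.2]
finger_gap: 0.4
```

>>> drive_tool --rows '[{"xyz": [0, 0, -0.05], "turn": 0, "fingers": 0}, {"xyz": [0, 0, -0.07], "turn": 0, "fingers": 0}, {"xyz": [0, 0, -0.09], "turn": 0, "fingers": 0}, {"xyz": [0, 0, -0.09], "turn": 0, "fingers": 0}]'

```text
time_s: 13.6
position: [562.2, 137.0, 68.3]
eef_rot: [0.0, 1.0, -0.026, -0.007]
ft_force: [-3.9, -0.6, 10.3]
finger_gap: 0.7
```

>>> drive_tool --rows '[{"xyz": [0, 0, -0.05], "turn": 0, "fingers": 0}, {"xyz": [0, 0, -0.05], "turn": 0, "fingers": 0}]'

```text
time_s: 13.8
position: [562.2, 137.0, 68.4]
eef_rot: [0.0, 1.0, -0.026, -0.006]
ft_force: [-4.5, -0.8, 10.0]
finger_gap: 0.6
```

>>> drive_tool --rows '[{"xyz": [0, 0, -0.08], "turn": 0, "fingers": 0}, {"xyz": [0, 0, -0.1], "turn": 0, "fingers": 0}, {"xyz": [0, 0, -0.1], "turn": 0, "fingers": 0}]'

```text
time_s: 14.1
position: [562.3, 137.0, 67.2]
eef_rot: [0.0, 1.0, -0.026, -0.006]
ft_force: [-6.6, -0.3, 14.8]
finger_gap: 0.3
```

At the end stop (67.2, 15 N). I'll hold it for 0.8 s with a little more push.

>>> drive_tool --rows '[{"xyz": [0, 0, -0.1], "turn": 0, "fingers": 0}, {"xyz": [0, 0, -0.11], "turn": 0, "fingers": 0}, {"xyz": [0, 0, -0.11], "turn": 0, "fingers": 0}, {"xyz": [0, 0, -0.11], "turn": 0, "fingers": 0}, {"xyz": [0, 0, -0.11], "turn": 0, "fingers": 0}, {"xyz": [0, 0, -0.11], "turn": 0, "fingers": 0}, {"xyz": [0, 0, -0.11], "turn": 0, "fingers": 0}, {"xyz": [0, 0, -0.11], "turn": 0, "fingers": 0}]'

```text
time_s: 14.9
position: [562.3, 137.0, 67.1]
eef_rot: [0.0, 1.0, -0.026, -0.005]
ft_force: [-8.5, -1.7, 20.3]
finger_gap: 0.4
```

>>> drive_tool --rows '[{"xyz": [0, 0, 0.0], "turn": 0, "fingers": 0}, {"xyz": [0, 0, 0.04], "turn": 0, "fingers": 0}, {"xyz": [0, 0, 0.08], "turn": 0, "fingers": 0}, {"xyz": [0, 0, 0.08], "turn": 0, "fingers": 0}]'

```text
time_s: 15.3
position: [562.3, 137.0, 72.5]
eef_rot: [0.0, 1.0, -0.026, -0.004]
ft_force: [-2.5, -0.6, 4.7]
finger_gap: 0.2
```

Force of 4.7 N at 72.5 mm means the key is following the finger up, so it is released. I'll lift off.

>>> drive_tool --rows '[{"xyz": [0, 0, 0.05], "turn": 0, "fingers": 0}, {"xyz": [0, 0, 0.2], "turn": 0, "fingers": 0}, {"xyz": [0, 0, 0.6], "turn": 0, "fingers": 0}, {"xyz": [0, 0, 1.2], "turn": 0, "fingers": 0}, {"xyz": [0, 0, 1.9], "turn": 0, "fingers": 0}, {"xyz": [-0.5, 0, 2.5], "turn": 0, "fingers": 0}, {"xyz": [-1.2, 0, 2.6], "turn": 0, "fingers": 0}, {"xyz": [-1.9, 0, 2.6], "turn": 0, "fingers": 0}]'

```text
time_s: 16.1
position: [467.6, 137.2, 204.5]
eef_rot: [-0.0, 1.0, -0.026, -0.002]
ft_force: [-0.7, 0.5, 0.1]
finger_gap: 0.4
```

>>> drive_tool --rows '[{"xyz": [-0.7, 0, 0], "turn": 0, "fingers": 0}, {"xyz": [-1.3, 0, 0], "turn": 0, "fingers": 0}, {"xyz": [-1.8, 0, 0], "turn": 0, "fingers": 0}, {"xyz": [-1.8, 0, 0], "turn": 0, "fingers": 0}, {"xyz": [-1.8, 0, 0], "turn": 0, "fingers": 0}]'

```text
time_s: 16.6
position: [378.1, 137.3, 204.7]
eef_rot: [-0.0, 1.0, -0.026, -0.001]
ft_force: [0.9, -0.3, 0.5]
finger_gap: 0.9
```

Run:
```python
from h import *
for n in("top","side"):
    c=snap(n,f"pics/{n}2.png"); im=np.asarray(c["pixels"])
    x0,y0,w,h=(140,120,220,145) if n=="top" else (210,145,140,130)
    cv2.imwrite(f"pics/{n}2z.png",cv2.resize(im[y0:y0+h,x0:x0+w],None,fx=3.6 if n=="top" else 4.5,fy=3.6 if n=="top" else 4.5,interpolation=cv2.INTER_CUBIC)[...,::-1])
o=robot.observe();print(o["time_s"],o["position"],o["ft_force"])
a=np.load("pics/side0.npy",allow_pickle=True).item();b=np.load("pics/side2.npy",allow_pickle=True).item()
for n in("top","side"):
  A=np.asarray(np.load(f"pics/{n}0.npy",allow_pickle=True).item()["pixels"]).astype(int);B=np.asarray(np.load(f"pics/{n}2.npy",allow_pickle=True).item()["pixels"]).astype(int)
  d=(np.abs(A-B).max(2)>60).astype(np.uint8); k,l,s,ce=cv2.connectedComponentsWithStats(d)
  print(n,[(tuple(s[i]),ce[i].round()) for i in range(1,k) if s[i,4]>8])
```

```text
16.7 [378.5225242  137.17810267 204.39256695] [ 0.3570195  -0.57508834 -0.28872889]
top [((np.int32(150), np.int32(292), np.int32(128), np.int32(128), np.int32(9533)), array([208., 345.])), ((np.int32(296), np.int32(311), np.int32(39), np.int32(12), np.int32(178)), array([316., 317.])), ((np.int32(480), np.int32(315), np.int32(68), np.int32(15), np.int32(353)), array([511., 323.])), ((np.int32(514), np.int32(316), np.int32(7), np.int32(3), np.int32(9)), array([517., 317.])), ((np.int32(540), np.int32(321), np.int32(7), np.int32(2), np.int32(9)), array([543., 321.])), ((np.int32(549), np.int32(322), np.int32(7), np.int32(7), np.int32(13)), array([551., 326.])), ((np.int32(292), np.int32(329), np.int32(11), np.int32(9), np.int32(33)), array([296., 333.])), ((np.int32(395), np.int32(330), np.int32(89), np.int32(21), np.int32(545)), array([446., 341.])), ((np.int32(484), np.int32(330), np.int32(10), np.int32(4), np.int32(14)), array([489., 331.])), ((np.int32(522), np.int32(330), np.int32(38), np.int32(9), np.int32(114)), array([541., 333.])), ((np.int32(304), np.int32(332), np.int32(6),
[... 4191 characters left out ...]
(87)), array([221., 260.])), ((np.int32(200), np.int32(262), np.int32(8), np.int32(12), np.int32(41)), array([203., 268.])), ((np.int32(191), np.int32(270), np.int32(7), np.int32(8), np.int32(31)), array([194., 273.])), ((np.int32(47), np.int32(289), np.int32(147), np.int32(131), np.int32(9952)), array([129., 360.])), ((np.int32(49), np.int32(301), np.int32(6), np.int32(5), np.int32(10)), array([ 51., 303.])), ((np.int32(34), np.int32(310), np.int32(7), np.int32(4), np.int32(12)), array([ 36., 311.])), ((np.int32(25), np.int32(364), np.int32(28), np.int32(40), np.int32(564)), array([ 38., 385.])), ((np.int32(0), np.int32(390), np.int32(24), np.int32(28), np.int32(280)), array([ 12., 405.]))]
```

View pics/side2z.png

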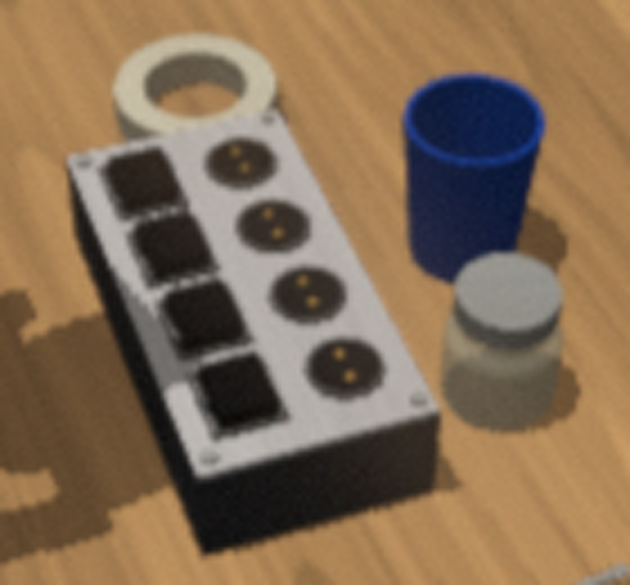

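View pics/top2.png

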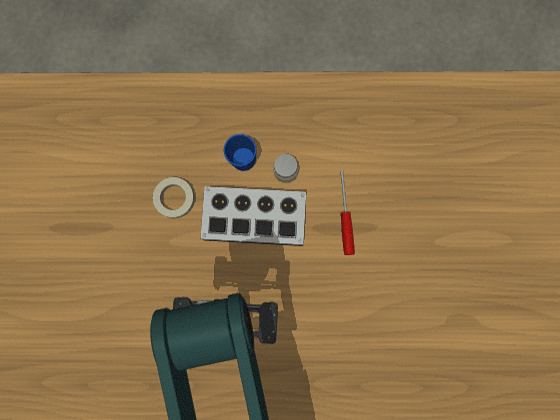

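The side crop shows K2, at about (172,245), now standing up over its bezel like the other three. The bystanders are unchanged in both views, and the arm is clear. I'll hand the job in.

```bash
python3 -c "
from cell import robot
print(robot.finish_job())"
```

```text
the job is handed in; nothing more can be done
None
```

The second key from the left (`key_2`) was the latched one. I pressed it in and released it, and all four keys now look equally high. The job was handed in at about 17 s.

- **Tapping:** I tapped the keys with closed fingertips from left to right, at roughly 3 to 4 N each. Keys 1, 3 and 4 met the finger at about 74.3 mm and gave slightly. `key_2` met it about 3 mm lower and felt solid.
- **Pressing:** I pressed `key_2` to its end stop at 67.1 mm, with 15 to 20 N, and held it there for about 0.8 s. It then followed the finger up, still pushing 4.7 N at 72.5 mm.
- **Last checks:** In the final pictures `key_2` stands up like the others, and the cup, tape roll, screwdriver and jar show no movement. The arm was clear of everything, with wrist force near zero.
- **What disagreed:** First contact on `key_2` read about 71.3 mm instead of the expected 70 mm. It settled to 70.4 mm at 7 N and stayed solid, so I took that as measurement error. I did not tap `key_2` again after releasing it; its final height rests on the force while rising and on the pictures.

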